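Run the leather press from its control pods

TASK

Start a pressing stroke of the leather press with the loose control pods on the bench: first press the raised end of the rocker down until it has tipped fully over, then press the long bar key fully in so that it stays in, and last press the large mushroom-headed palm button fully down. The program finishes while still holding the palm button down with the fingers. Only press: do not lift, tip or shift the pods, do not press the small round counter button, and leave everything else on the bench where it is.

Things in the scene. Friction and masses are not known exactly. Their poses are not given: they have to be found in the camera images.
- rocker_pod: Loose pod: aluminium housing 90 mm (x) by 66 (y) by 36 high, about 0.9 kg, any yaw. Origin: centre of its underside, z up. On top a black rocker paddle, 76 mm along x by 40 along y, 8 thick, pivoting about y at the pod's centre, 50 mm above the bench. At the start its +x end is raised by 0.22 rad (tip about 62 mm above the bench), its -x end down.
- rocker (a joint): Rocker angle: 0 = +x end fully raised (off), 0.44 rad = tipped fully over, +x end fully down (on). Starts at 0 to 0.05. Stiff (about 3 to 4 N at the raised end); stays where it is left.
- rocker_end (a point): Point on the rocker's upper face, mid-width, 26 mm from the pivot towards the raised end: where to press, from above. About 60 mm above the bench at the start; it moves with the rocker and is about 12 mm lower when fully tipped.
- bar_pod: Loose pod: aluminium housing 90 mm (x) by 66 (y) by 36 high, about 0.9 kg, any yaw. Origin: centre of its underside, z up. On top, centred, a black oblong bar key, 60 mm along the pod's x by 24 mm along y, standing 14 mm proud.
- bar_key (a joint): Depth of the bar key: 0 = out, 0.008 m = fully in. Stiff (about 4 N), no spring: stays where it is left. Starts at 0 to 0.0015.
- bar_top (a point): Centre of the bar key's flat top: 50 mm above the bench when out, 42 mm when in; it moves with the key.
- palm_pod: Loose pod: aluminium housing 90 mm (x) by 66 (y) by 36 high, about 0.9 kg, any yaw. Origin: centre of its underside, z up. On top, centred, a black mushroom-headed palm button, head 60 mm across.
- palm_button (a joint): Depth of the palm button: 0 = up, 0.008 m = fully down. Sprung: about 2.5 N to start, about 8 N fully down; comes up when let go.
- palm_top (a point): Centre of the palm button's flat top (48 mm across): 63 mm above the bench when up, 55 mm when down; it moves with the button.
- count_pod: Loose pod: aluminium housing 90 mm (x) by 66 (y) by 36 high, about 0.9 kg, any yaw. Origin: centre of its underside, z up. On top, centred, a small round black counter button, 22 mm across and 10 mm proud: must not be pressed.
- count_button (a joint): Depth of the small counter button: 0 = up, 0.005 m = fully down; a light spring. Leave at 0.
- rivet_tin: Bystander: steel tin, 64 mm across, 45 mm high, standing among the pods. Origin: centre of its underside.
- glue_bottle: Bystander: white bottle, 32 mm across, 80 mm high, between pods. Origin: centre of its underside.
- thread_spool: Bystander: wooden spool, 36 mm across, 50 mm high, standing between pods. Origin: centre of its underside.
- paste_jar: Bystander: white paste jar, 80 mm across, 90 mm high, at the back. Origin: centre of its underside.
- hammer: Bystander: hammer lying at the left of the pods, under 50 mm high. Beyond it, at the far left of the bench, stands the fixed grey press, 410 mm tall; fixed equipment along the back edge and right side is under 170 mm high.
- paste_brush: Bystander: flat brush lying at the back right, under 40 mm high. Origin: under its middle.
Not all that is in view belongs to the job. Leave any red or yellow look-alike of the palm_pod alone.

How it is judged:
By the outcome, as a careful person would: the job done as asked, in the order asked, and still so for the second after the job is handed in, while the arm keeps its last pose, push and grip.
It also fails if it takes over 43 s, if anything falls off the work surface, if the arm or the gripper's body presses on something with over 40 N, if the wrist force passes 120 N, or if a joint passes its speed limit or range.

ROBOT

A 6-joint arm with a two-finger parallel gripper is mounted at the origin on the work surface. World frame = base frame: x ahead of the robot, y to its left, z up, the work surface at z = 0. Lengths are in mm, angles in rad, forces in N, time in s.
With the tool pointing down it reaches from about 275 to 1000 mm from the base axis. Payload 8.4 kg.
Tool frame: the origin (TCP) lies on the centre line of the jaws, within the pads' length; the fingertips stand 14 mm ahead of it and the grasp point (between the pads) lies 5 mm behind it (tips_ahead is the z of the fingertips in the tool frame, in mm); z points along the fingers, y is the line along which they close (so a half turn about z gives the same grasp; the last joint's range is limited). The gripper opens to 85 mm and grips with 20 to 120 N. Pads are 22 mm wide; open, the fingers measure 114 mm over their backs; the gripper's body (76 mm by 85 mm) begins 54 mm behind the grasp point. The pads swing forward as they close: fully open they stand 13 mm farther back than shut.
Start: joints at [-1.254, 0.353, 1.633, -0, 1.155, -0.002], TCP at [195.891, -593.511, 245.281] pointing down, gripper open.
Joint ranges: [-2.63, 2.63], [-0.92, 2.1], [0.06, 2.66], [-1.3, 4.44], [0, 2.69], [-3.02, 3.02]. Speed limits (rad/s): [2.22, 2.22, 2.79, 3.14, 3.14, 3.14].

INTERFACE

Orientations are given as [roll, pitch, yaw] about the fixed x, y, z axes, in that order (R = Rz(yaw) Ry(pitch) Rx(roll)).
In Python, from station import get_state, get_image, job_done, look_for, tips_ahead gives the robot as it stands.
- The arm moves only by the tool step_arm, never from a script. Its argument "plan" is a list that holds one entry, the list of rows, each a list of 5 numbers: the shift along the world's x, y, z in mm, then the turn about the world's z in rad, then the opening, from 0 (shut) to 1 (fully open). In form: [[[dx, dy, dz, spin, claw], ...]]. A call has exactly 10 rows; each row is the pose to reach, as a shift and turn from the pose commanded when the call began; what a row does not reach only later rows make up. A row lasts 1/12 s, in which the tool goes at most 41.7 mm and 7.16 degrees, less where a joint would pass 70% of its speed; a pose out of reach is approached as far as the arm can. A call with a gripper value outside its range is refused whole. The fingers move at their own pace and stop on an object; "newtons" is the grip in N (left out, the last holds). Time passes only in rows, so rows that repeat a pose let the fingers close, or fill a call up. It gives the time, the measured TCP pose, the force, the opening and the grip force at its end, in the units of the state.
- get_state(): the state, without advancing time (a new reading comes with each control period).
- get_image(name): name is "scene" or "top" or "wrist"; returns a dict with "pixels" (420x560x3 uint8, blue, green, red), "z_map" (420x560 float32, mm along the optical axis (not along the pixel's ray), 0 where there is no reading), "fx", "fy", "cx", "cy" (pixels), "R" (3x3) and "t" (3): a world point X has camera coordinates R X + t. Camera axes: x right, y down, z forward; pixel columns grow to the right and rows downward; lengths in mm; the calibration is good to about 2 mm. A picture is of the moment at which its call begins.
- job_done(): hands the job in; it is judged then, once.
Trained networks look in a picture, given as the dict that the camera call returned (one of the last four; its "shot" number tells which), for a name from the list of things; names that differ only in an ending like _2 or _b are one class to them, and where a whole thing is asked for, a point or a joint stands for the part that bears it (a point fixed in the world has none). Each returns a list of dicts, best first, with "score" (0 to 1); they miss things now and then, are a little off and sometimes report something else, mostly with a low value. They report only what shows in the picture. A call takes as long as a camera call. They do not tell look-alikes from the thing itself.
- look_for(picture, thing): "point" ([row, column] in pixels, amid what is visible of it).
The state is a dict: "time": time; "joint_positions": joint angles; "joint_velocities": joint speeds; "tau": joint torques, N m; "ee_pos": TCP position; "orientation": TCP orientation; "ft_force": force on the tool from outside, world axes, zero at the start; "wrist_torque": the same for the moment, N m; "opening": opening from 0.0 (shut) to 1.0 (fully open); "finger_force": force on a finger pad.
Only numpy, scipy, OpenCV 4.12 (cv2) and the standard library are available. Lean on these libraries where they do the work, as an engineer would, in place of code of your own. Each camera call takes 0.05 s, during which the arm holds its last target. There are 200 camera calls.

## Working session

There is one attempt and no reset: what is moved stays moved. The work goes in short steps, Python scripts to look and compute and a tool call to move; the robot and the scene stay as the last step left them, time stands still between calls to the robot, and variables do not carry over. Pictures are saved under pics/ and viewed, at most 10 in all, crops included, and the job is handed in when it is done.

Besides the shell and the picture viewer there is one more tool, called after ">>>" by a JSON object that holds its "name" and its "arguments", one argument or row to a line. step_arm: Moves the arm, as the interface text tells. Its arguments: {"type":"object","properties":{"plan":{"type":"array"},"newtons":{"type":"number"}},"required":["plan"]}

```bash
mkdir -p pics
cat > h.py <<'E'
import numpy as np,cv2
from station import *
def world(im,r,c,z=None):
    d=im["z_map"][int(r),int(c)] if z is None else z
    p=np.array([(c-im["cx"])/im["fx"]*d,(r-im["cy"])/im["fy"]*d,d])
    return im["R"].T@(p-im["t"])
def cloud(im):
    d=im["z_map"];r,c=np.indices(d.shape)
    p=np.stack([(c-im["cx"])/im["fx"]*d,(r-im["cy"])/im["fy"]*d,d],-1)
    w=(p-im["t"])@im["R"]; w[d==0]=np.nan
    return w
E
python3 - <<'E'
from h import *
s=get_state();print(s, tips_ahead if not callable(tips_ahead) else tips_ahead())
for n in("top","scene"):
    im=get_image(n);cv2.imwrite(f"pics/{n}0.png",im["pixels"])
    for t in "rocker_pod rocker_end bar_pod bar_top palm_pod palm_top count_pod".split():
        for l in look_for(im,t)[:3]:
            r,c=l["point"];print(n,t,round(l["score"],2),[int(r),int(c)],world(im,r,c).round(0))
E
```

```text
{'time': 0.0, 'joint_positions': array([-1.25439604e+00,  3.53608587e-01,  1.63415298e+00,  3.57336480e-06,
        1.15520512e+00, -2.40060446e-03]), 'joint_velocities': array([ 0.00073313,  0.00013492, -0.0001949 , -0.00090726, -0.00126758,
        0.0011845 ]), 'tau': array([-2.05852535e-03, -6.05252981e+01, -3.42082965e+01, -4.60428453e-05,
        9.14957636e-03, -1.35138919e-05]), 'ee_pos': array([ 195.7477833 , -593.0630056 ,  244.57831486]), 'orientation': array([-3.14021863e+00, -6.56571601e-06,  3.18799443e-01]), 'ft_force': array([-0.37890331,  1.37139354, -0.34074723]), 'wrist_torque': array([-0.01307643, -0.00473388, -0.04356789]), 'finger_force': 0.0, 'opening': 1.0023727180392783} 14.0
top rocker_pod 0.69 [244, 313] [512.  -9.  54.]
top rocker_end 0.95 [243, 314] [513. -11.  55.]
top bar_pod 0.74 [193, 267] [633. 107.  62.]
top bar_pod 0.69 [198, 357] [ 627. -117.   52.]
top bar_top 0.76 [201, 354] [ 621. -110.   52.]
top palm_pod 0.77 [199, 266] [618. 108.  62.]
top palm_pod 0.73 [307, 323] [360. -31.  61.]
top palm_pod 0.69 [265, 403] [ 466. -231.   40.]
top palm_top 0.96 [307, 326] [361. -39.  65.]
top palm_top 0.85 [321, 182] [322. 298.  68.]
top palm_top 0.65 [197, 263] [623. 115.  67.]
top count_pod 0.67 [259, 207] [470. 247.  45.]
scene rocker_pod 0.57 [240, 230] [520. -24.  34.]
scene rocker_end 0.73 [231, 229] [512. -19.  53.]
scene rocker_end 0.4 [184, 378] [604. 430.  21.]
scene bar_pod 0.76 [290, 226] [ 646. -136.   47.]
scene bar_top 0.75 [284, 227] [ 636. -125.   49.]
scene palm_pod 0.64 [162, 271] [333. 276.  32.]
scene palm_pod 0.58 [218, 185] [382. -54.  33.]
scene palm_pod 0.56 [242, 302] [640.  93.  34.]
scene palm_top 0.78 [205, 189] [374. -34.  59.]
scene palm_top 0.62 [154, 274] [344. 281.  62.]
scene palm_top 0.56 [228, 303] [628. 109.  60.]
scene count_pod 0.42 [186, 378] [607. 428.  17.]
```

View pics/top0.png

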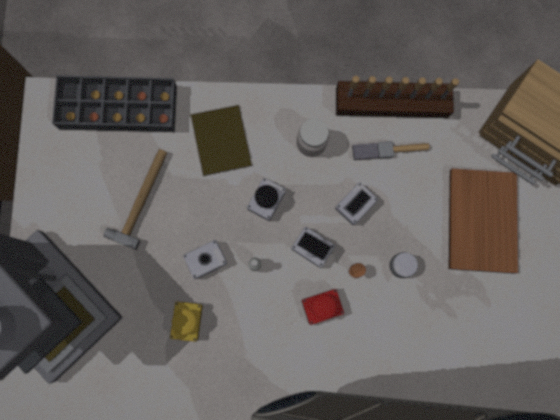

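View pics/scene0.png

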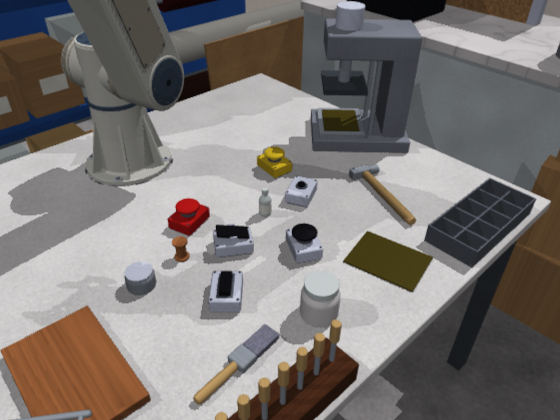

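The top view shows the rocker pod at (244,313), the bar pod at (202,357) and the aluminium palm pod at (197,266). The counter pod is at (259,205), and the red and yellow look-alikes are at (307,323) and (321,185). Next I'll measure the dark parts in both views.

Run:
```python
from h import *
for n in("top","scene"):
    im=get_image(n);W=cloud(im);g=im["pixels"].max(2)
    for nm,x,y,zl in(("rocker",512,-9,41),("bar",624,-114,38),("palm",621,109,48)):
        m=(np.hypot(W[...,0]-x,W[...,1]-y)<50)&(W[...,2]>zl)&(W[...,2]<75)&(g<60)
        P=W[m]
        if len(P)<10: print(n,nm,len(P));continue
        (cx,cy),(w,h),a=cv2.minAreaRect(P[:,:2].astype(np.float32))
        A=np.c_[P[:,:2]-P[:,:2].mean(0),np.ones(len(P))];k=np.linalg.lstsq(A,P[:,2],rcond=None)[0]
        print(n,nm,len(P),P.mean(0).round(1),"rect",np.round([cx,cy,w,h,a],1),"slope",k.round(3),"z",np.nanpercentile(P[:,2],[5,50,95]).round(1))
        # housing
        m=(np.hypot(W[...,0]-x,W[...,1]-y)<65)&(W[...,2]>28)&(W[...,2]<75);P=W[m]
        print("  pod",np.round(cv2.minAreaRect(P[:,:2].astype(np.float32))[0],1),np.round(cv2.minAreaRect(P[:,:2].astype(np.float32))[1:][0],1),cv2.minAreaRect(P[:,:2].astype(np.float32))[2])
    if n=="top": cv2.imwrite("pics/crop.png",cv2.resize(im["pixels"][170:280,230:390],None,fx=5,fy=5,interpolation=cv2.INTER_CUBIC))
```

```text
top rocker 438 [508.4 -10.2  52.8] rect [508.1  -9.6  72.4  38.3  59.2] slope [-0.143 -0.166 52.844] z [44.3 52.8 61.2]
  pod [508.   -8.1] [89.7 66.5] 57.94886016845703
top bar 234 [ 619.6 -117.2   47.7] rect [ 619.7 -118.5   26.    61.    47.7] slope [1.4000e-02 3.0000e-03 4.7698e+01] z [42.7 47.9 52.3]
  pod [ 620.4 -117.6] [65.8 91.4] 46.769142150878906
top palm 401 [627.  108.5  61.1] rect [626.4 109.3  54.2  54.2   0.8] slope [3.0000e-03 3.0000e-02 6.1092e+01] z [56.2 61.2 66.3]
  pod [627.3 110. ] [66.1 89.9] 62.5098876953125
scene rocker 341 [513.9 -14.4  52.3] rect [513.9 -12.5  73.8  37.2  57.1] slope [-0.147 -0.145 52.257] z [45.1 52.5 59.5]
  pod [512.7 -11.2] [89.7 66.9] 57.99993133544922
scene bar 265 [ 628.3 -123.5   47.2] rect [ 625.4 -121.4   24.3   57.9   47.1] slope [-4.5000e-02  1.3000e-02  4.7185e+01] z [41.4 47.8 50.1]
  pod [ 623.8 -120.2] [66.2 93.2] 46.80692672729492
scene palm 343 [635.5 101.6  59.5] rect [633.3 104.   55.8  49.5  43.2] slope [-0.06   0.085 59.517] z [53.8 60.2 63. ]
  pod [630.7 107.2] [65.9 92.1] 62.56914138793945
```

View pics/crop.png

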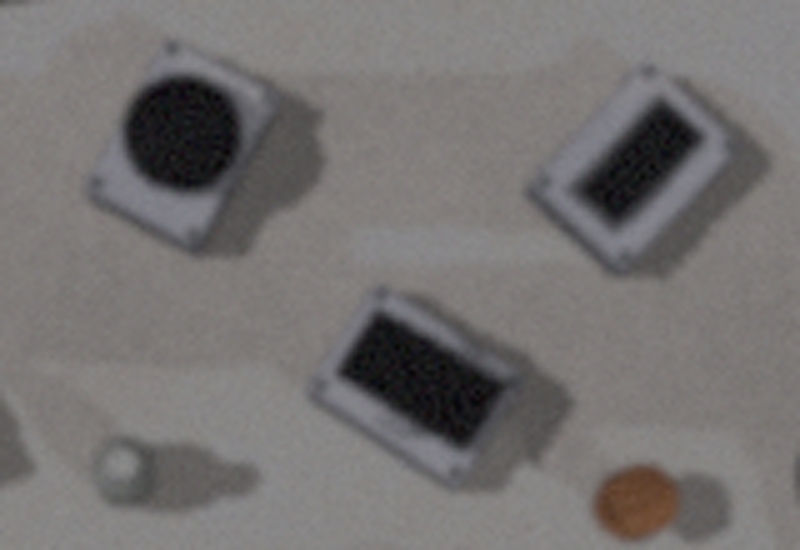

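The crop agrees with the depth slope: the rocker's raised end points to the lower right in the image (−x, −y). That puts the press point near (496,-32). I'll move above it with the fingers shut.

>>> {"name": "step_arm", "arguments": {
  "plan": [
    [[300,561,-45,0.69,0],[300,561,-45,0.69,0],[300,561,-45,0.69,0],[300,561,-45,0.69,0],[300,561,-45,0.69,0],[300,561,-45,0.69,0],[300,561,-45,0.69,0],[300,561,-45,0.69,0],[300,561,-45,0.69,0],[300,561,-45,0.69,0]]
  ]
}}

```text
time: 1.73
ee_pos: [392.5, -225.2, 216.1]
orientation: [3.141, -0.0, 1.009]
ft_force: [0.7, -0.9, -0.4]
opening: 0.004
finger_force: 0.0
```

>>> {"name": "step_arm", "arguments": {
  "plan": [
    [[160,300,0,0,0],[160,300,0,0,0],[160,300,0,0,0],[160,300,0,0,0],[160,300,0,0,0],[160,300,0,0,0],[160,300,0,0,0],[160,300,0,0,0],[160,300,0,0,0],[160,300,0,0,0]]
  ]
}}

```text
time: 2.57
ee_pos: [552.9, 75.4, 215.8]
orientation: [3.141, -0.001, 1.012]
ft_force: [-0.7, 0.2, 0.3]
opening: 0.002
finger_force: 0.0
```

I sent the second leg without waiting for the first result, so the tool went past the rocker, still safely high. The wrist view from here should give a useful extra measurement.

```bash
cat >> h.py <<'E'
def meas(im):
    W=cloud(im);g=im["pixels"].max(2)
    for nm,x,y,zl in(("rocker",510,-10,41),("bar",621,-119,38),("palm",628,109,48)):
        m=(np.hypot(W[...,0]-x,W[...,1]-y)<50)&(W[...,2]>zl)&(W[...,2]<75)&(g<60)
        for lab,q in(("blk",m),("pod",(np.hypot(W[...,0]-x,W[...,1]-y)<65)&(W[...,2]>28)&(W[...,2]<75))):
            P=W[q]
            if len(P)<200: continue
            c,s,a=cv2.minAreaRect(P[:,:2].astype(np.float32))
            k=np.linalg.lstsq(np.c_[P[:,:2]-P[:,:2].mean(0),np.ones(len(P))],P[:,2],rcond=None)[0]
            print(nm,lab,len(P),np.round(c,1),np.round(s,1),round(a,1),"slope",k.round(3))
E
python3 - <<'E'
from h import *
print(tips_ahead if not callable(tips_ahead) else tips_ahead())
im=get_image("wrist");meas(im);cv2.imwrite("pics/w1.png",im["pixels"]);print(get_state()["ee_pos"])
E
```

```text
14.0
rocker pod 1351 [519.2   4.2] [55. 66.] 57.6 slope [ 3.0000e-03 -3.6000e-02  3.6259e+01]
bar blk 1465 [ 621.5 -119.3] [24.3 59.5] 47.5 slope [-0.087 -0.139 48.99 ]
bar pod 4187 [ 623.6 -117.8] [61.5 90.7] 46.2 slope [-0.192 -0.219 40.552]
palm blk 4408 [628.  106.6] [57.  57.5] 58.0 slope [1.9000e-02 2.0000e-03 6.2592e+01]
palm pod 8294 [628.5 107.3] [65.9 89.1] 62.7 slope [ 3.7000e-02 -4.8000e-02  5.0767e+01]
[551.83648926  73.74141334 215.55624267]
```

View pics/w1.png

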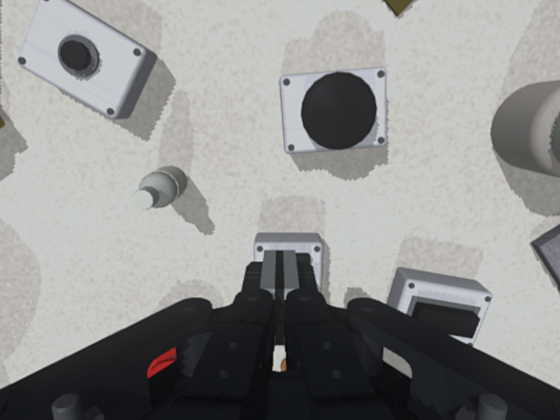

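The wrist view shows the palm pod at (110,335), the bar pod at (315,440) and the rocker partly hidden by the fingers. The three views agree on palm (628,107), bar (621,-119) and rocker end (496,-32). I'm moving over the rocker end now.

>>> {"name": "step_arm", "arguments": {
  "plan": [
    [[-20,-36,0,0,0],[-38,-71,0,0,0],[-56,-106,0,0,0],[-56,-106,-40,0,0],[-56,-106,-80,0,0],[-56,-106,-110,0,0],[-56,-106,-125,0,0],[-56,-106,-125,0,0],[-56,-106,-125,0,0],[-56,-106,-125,0,0]]
  ]
}}

```text
time: 3.45
ee_pos: [496.3, -33.8, 92.1]
orientation: [3.14, -0.001, 1.008]
ft_force: [0.2, 0.0, 1.0]
opening: -0.001
finger_force: 0.0
```

>>> {"name": "step_arm", "arguments": {
  "plan": [
    [[0,1,-10,0,0],[0,1,-14,0,0],[0,1,-16,0,0],[0,1,-18,0,0],[0,1,-20,0,0],[0,1,-22,0,0],[0,1,-24,0,0],[0,1,-26,0,0],[0,1,-26,0,0],[0,1,-26,0,0]]
  ]
}}

```text
time: 4.28
ee_pos: [495.9, -32.1, 64.8]
orientation: [-3.142, 0.0, 1.009]
ft_force: [0.0, -1.0, 1.6]
opening: 0.001
finger_force: 1.0
```

>>> {"name": "step_arm", "arguments": {
  "plan": [
    [[0,0,-0.5,0,0],[0,0,-1,0,0],[0,0,-1.5,0,0],[0,0,-2,0,0],[0,0,-2,0,0],[0,0,-2.5,0,0],[0,0,-3,0,0],[0,0,-3,0,0],[0,0,-3,0,0],[0,0,-3,0,0]]
  ]
}}

```text
time: 5.12
ee_pos: [496.1, -32.1, 63.3]
orientation: [3.141, -0.0, 1.009]
ft_force: [-8.1, -3.3, 25.8]
opening: -0.001
finger_force: 13.3
```

Force rose to 26 N at a tip height of about 49 mm, so the rocker is on its stop. I'll lift straight up, move over to the bar and check the rocker.

>>> {"name": "step_arm", "arguments": {
  "plan": [
    [[0,0,15,0,0],[0,0,50,0,0],[0,0,85,0,0],[30,-21,100,0,0],[62,-43,100,0,0],[94,-65,100,0,0],[125,-87,100,0,0],[125,-87,100,0,0],[125,-87,100,0,0],[125,-87,100,0,0]]
  ]
}}

```text
time: 5.95
ee_pos: [620.2, -118.6, 161.1]
orientation: [-3.14, 0.0, 1.008]
ft_force: [-0.6, 0.6, 0.4]
opening: -0.002
finger_force: 0.0
```

Run:
```python
from h import *
print(get_state()["ee_pos"])
for n in("top","scene","wrist"):
    print(n);im=get_image(n);meas(im)
```

```text
[ 620.19722387 -118.60520686  161.06894635]
top
rocker blk 420 [508.8  -9.5] [70.2 37. ] 58.5 slope [ 0.109  0.186 52.443]
rocker pod 957 [508.1  -8.2] [89.7 67. ] 58.0 slope [ 0.087  0.049 44.356]
bar pod 387 [618.8 -90.3] [46.2 99.5] 85.1 slope [-0.05  -0.141 36.653]
palm blk 386 [628.2 109.2] [53.5 53.7] 49.2 slope [-6.0000e-03  9.0000e-03  6.1123e+01]
palm pod 909 [627.5 110.1] [66.  90.2] 62.7 slope [6.6000e-02 1.9000e-02 4.7387e+01]
scene
rocker blk 206 [518.2  -0.6] [46.9 38.9] 55.8 slope [ 0.079  0.21  54.88 ]
rocker pod 593 [513.7 -11.6] [90.  69.9] 57.6 slope [-0.193  0.232 43.177]
bar blk 268 [ 624.8 -122.6] [26.6 58.4] 46.3 slope [-4.3000e-02  4.6000e-02  4.7041e+01]
bar pod 1032 [ 623.8 -120.2] [66.1 93.1] 47.3 slope [-3.1000e-02  2.2000e-02  3.7664e+01]
palm blk 337 [634.4 103.9] [53.3 50.2] 68.3 slope [-0.06   0.08  59.647]
palm pod 823 [631.5 106.7] [66. 92.] 63.5 slope [-0.165  0.284 45.483]
wrist
rocker blk 6398 [508.8 -10.8] [74.  43.2] 57.6 slope [ 0.105  0.197 54.539]
rocker pod 11890 [510.3 -11.4] [89.2 66.4] 57.2 slope [-0.181  0.188 46.786]
bar blk 2834 [ 620.6 -121.7] [27.7 59.4] 47.1 slope [-0.054 -0.06  49.673]
bar pod 9920 [ 621.8 -120.7] [66.4 90.4] 47.4 slope [-2.1000e-02 -2.9000e-02  4.0008e+01]
```

The rocker slope has reversed to 0.22 rad and its pod hasn't moved. Next is the bar key.

>>> {"name": "step_arm", "arguments": {
  "plan": [
    [[0,-1,-35,0,0],[0,-1,-65,0,0],[0,-1,-85,0,0],[0,-1,-92,0,0],[0,-1,-95,0,0],[0,-1,-97,0,0],[0,-1,-99,0,0],[0,-1,-101,0,0],[0,-1,-103,0,0],[0,-1,-103,0,0]]
  ]
}}

```text
time: 6.93
ee_pos: [621.8, -120.0, 59.8]
orientation: [3.14, -0.001, 1.009]
ft_force: [0.5, 0.9, 3.7]
opening: -0.003
finger_force: 1.8
```

>>> {"name": "step_arm", "arguments": {
  "plan": [
    [[0,0,-1,0,0],[0,0,-1.5,0,0],[0,0,-2,0,0],[0,0,-2.5,0,0],[0,0,-3,0,0],[0,0,-3.5,0,0],[0,0,-4,0,0],[0,0,-4.5,0,0],[0,0,-4.5,0,0],[0,0,-4.5,0,0]]
  ]
}}

```text
time: 7.77
ee_pos: [621.5, -120.2, 55.9]
orientation: [3.14, -0.0, 1.009]
ft_force: [-3.1, 2.3, 18.3]
opening: -0.0
finger_force: 8.8
```

18 N at a tip height of 42 mm, so the bar is fully in. I'll lift and go to the palm button.

>>> {"name": "step_arm", "arguments": {
  "plan": [
    [[0,0,15,0,0],[0,0,50,0,0],[0,0,85,0,0],[1,35,100,0,0],[2,75,100,0,0],[3,115,100,0,0],[4,155,100,0,0],[6,195,100,0,0],[6,228,100,0,0],[6,228,100,0,0]]
  ]
}}

```text
time: 8.6
ee_pos: [625.8, 113.1, 153.6]
orientation: [-3.139, 0.0, 1.012]
ft_force: [-0.5, -0.1, 0.1]
opening: 0.0
finger_force: 0.0
```

Run:
```python
from h import *
print(get_state()["ee_pos"])
for n in("top","scene","wrist"):
    print(n);im=get_image(n);meas(im)
    W=cloud(im);g=im["pixels"].max(2)
    m=(np.hypot(W[...,0]-621,W[...,1]+120)<10)&(g<60);print("bar z",np.median(W[m][:,2]) if m.any() else None)
    m=(np.hypot(W[...,0]-510,W[...,1]+10)<4);print("rocker centre z",np.median(W[m][:,2]) if m.any() else None)
```

```text
[625.77623359 113.12498229 153.60567743]
top
bar pod 902 [ 620.7 -117.6] [66.1 91.3] 47.6 slope [-3.0000e-03 -9.0000e-03  3.5787e+01]
bar z 39.68530832338508
rocker centre z None
scene
rocker blk 355 [513. -13.] [72.  40.5] 58.3 slope [ 0.079  0.214 51.39 ]
rocker pod 851 [513.4 -12. ] [90.4 65.4] 56.1 slope [-0.188  0.216 42.941]
bar blk 215 [ 624.9 -119.8] [26.2 58.2] 45.5 slope [-2.300e-02 -2.000e-02  4.017e+01]
bar pod 1025 [ 624.  -119.9] [66.  91.7] 46.8 slope [-2.100e-02  8.000e-03  3.537e+01]
palm blk 334 [634.4 103.3] [52.  51.6] 76.4 slope [-5.3000e-02  8.0000e-02  5.9767e+01]
palm pod 817 [631.9 106.7] [66.1 92.7] 63.6 slope [-0.153  0.275 45.517]
bar z 40.31468190078113
rocker centre z 51.60194442127376
wrist
palm blk 5640 [629.5 108.3] [56.2 57.7] 52.9 slope [-8.0000e-03 -1.8000e-02  6.2535e+01]
palm pod 10758 [628.9 107.4] [66.  90.1] 62.7 slope [-0.077 -0.135 50.283]
bar z None
rocker centre z None
```

The bar dropped 8 mm and nothing shifted. Now I'll descend to just above the palm button.

>>> {"name": "step_arm", "arguments": {
  "plan": [
    [[0,0,-30,0,0],[0,0,-55,0,0],[0,0,-68,0,0],[0,0,-72,0,0],[0,0,-74,0,0],[0,0,-74,0,0],[0,0,-74,0,0],[0,0,-74,0,0],[0,0,-74,0,0],[0,0,-74,0,0]]
  ]
}}

```text
time: 9.58
ee_pos: [627.3, 108.1, 81.2]
orientation: [3.141, -0.001, 1.009]
ft_force: [-0.2, 0.6, 0.1]
opening: -0.0
finger_force: 0.0
```

>>> {"name": "step_arm", "arguments": {
  "plan": [
    [[0,0,-2,0,0],[0,0,-4,0,0],[0,0,-6,0,0],[0,0,-8,0,0],[0,0,-9,0,0],[0,0,-10,0,0],[0,0,-11,0,0],[0,0,-12,0,0],[0,0,-13,0,0],[0,0,-13,0,0]]
  ]
}}

```text
time: 10.42
ee_pos: [627.3, 108.1, 68.9]
orientation: [3.141, -0.001, 1.009]
ft_force: [-4.8, -0.4, 17.9]
opening: -0.0
finger_force: 8.8
```

>>> {"name": "step_arm", "arguments": {
  "plan": [
    [[0,0,-0.4,0,0],[0,0,-0.4,0,0],[0,0,-0.4,0,0],[0,0,-0.4,0,0],[0,0,-0.4,0,0],[0,0,-0.4,0,0],[0,0,-0.4,0,0],[0,0,-0.4,0,0],[0,0,-0.4,0,0],[0,0,-0.4,0,0]]
  ]
}}

```text
time: 11.25
ee_pos: [627.3, 108.1, 68.9]
orientation: [3.141, -0.001, 1.009]
ft_force: [-6.6, -1.6, 21.0]
opening: 0.0
finger_force: 10.6
```

Run:
```python
from h import *
s=get_state();print(s["ee_pos"],s["ft_force"])
im=get_image("scene");meas(im)
s=get_state();print(s["ee_pos"],s["ft_force"])
if s["ft_force"][2]>14: print(job_done())
```

```text
[627.29141127 108.14148242  68.90431587] [-6.63063364 -1.63564791 21.03361554]
rocker blk 352 [511.9 -12.1] [71.9 41.2] 57.3 slope [ 0.094  0.205 51.628]
rocker pod 850 [512.3 -11.1] [90.2 69.4] 56.7 slope [-0.184  0.216 43.012]
bar blk 224 [ 626.1 -121.4] [24.8 59.9] 46.6 slope [-1.0000e-02 -6.0000e-03  4.0314e+01]
bar pod 1022 [ 624.1 -120.2] [66.1 93.4] 46.4 slope [-1.5000e-02  1.1000e-02  3.5454e+01]
palm blk 270 [635.7 102.4] [56. 46.] 48.3 slope [-3.8000e-02  6.0000e-02  5.4166e+01]
palm pod 753 [630.9 107. ] [65.5 93.5] 62.9 slope [-0.107  0.205 43.086]
[627.29952711 108.11589654  68.90943106] [-5.97614278  0.05543934 20.50017054]
the job is handed in; nothing more can be done
None
```

The job is handed in at about 11 s: the rocker is fully tipped, the bar key is in and staying in, and the palm button is held down at about 20 N, pressed in that order, with none of the three pods measurably shifted.

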